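# Hold the glaze-glass prism in the light gauge

## Task

The glaze-glass prism lies on the green mat with its two white frosted faces up and down: push it by its black end collars so that it rolls a quarter turn along the mat and the frosted faces stand upright at its sides. Then grip it by the frosted faces only, never touching the amber polished faces with the fingers and never lifting it by the collars, and hold it still in mid-air in the light path of the gauge, midway between the two heads, so that the straight beam from lens to lens enters one end window and leaves by the other near their centres. Finish while still holding it there; do not knock the gauge or disturb the mould, cup and jar.

Things in the scene. Friction and masses are not known exactly. Their poses are not given: they have to be found in the camera images.
- cell_center (a point): centre of the loose prism cell (about 0.15 kg): a square glass bar between two round black collars, 82 mm long over all. Its y axis is the bar's length, z the normal of the two white frosted faces, x the normal of the two amber polished faces. At the start z points up: frosted faces on top and below. It lies on its collars, this centre 22 mm above the mat
- cell: the whole prism cell, origin and axes as cell_center. The bar is 24 x 24 mm in section and 58 mm of it is bare between the collars
- cell_frosted: the two white frosted faces (24 mm apart, 22 mm wide, 58 mm long), the only places to grip; origin and axes as cell_center
- cell_polished: the two amber polished long faces (24 mm apart), not to be touched by the fingers; origin and axes as cell_center
- cell_collars: the two black round collars, 44 mm diameter, 12 mm thick, their middles 35 mm either side of the cell's centre; origin and axes as cell_center. Fingers may push them. The cell rolls on them without slipping (22 mm of travel per radian) and soon stops when left
- window_a (a point): centre of the round orange end window (26 mm wide) at the cell's +y end, 41 mm from its centre; same axes as the cell
- window_b (a point): centre of the round orange end window at the cell's -y end, 41 mm from its centre; same axes as the cell
- mat: fixed dark green rubber mat, 240 (x) x 220 (y) x 3 mm; origin at the centre of its underside, on the table
- gauge: fixed light gauge; origin at the centre of its underside, on the table. Dark base plate 100 (x) x 290 (y) x 18 mm with two upright heads, each 80 (x) x 60 (y) mm, up to 160 mm above the table: grey lamp head with a pale yellow lens at +y, blue sensor head with a dark lens at -y. The heads' inner faces are 150 mm apart
- beam_mid (a point): middle of the light path, midway between the two lenses, 130 mm above the table; its y axis runs along the beam from the sensor's lens to the lamp's, its z axis up
- mould: bystander: banded plaster mould, 130 mm diameter, 100 mm high; origin at the centre of its underside
- cup: bystander: unglazed cup, 76 mm diameter, 80 mm high; origin at the centre of its underside
- glaze_jar: bystander: closed glaze jar, 64 mm diameter, 85 mm high; origin at the centre of its underside
Mind the look-alikes: they are no part of the job. What is shaped like the cell but pink or purple is not meant.

How it is judged:
On the way, in this order (a step that is already met when the one before it is completed fails the run):
1. the cell has been rolled on the mat until its frosted faces stand upright at its sides (within about 14 degrees) (angle between cell_center's own z axis and vertical between 1.32 and 1.82 rad and height (world z) of cell_center below 0.032 m), for 0.2 s.
2. the cell is lifted by its frosted faces (height (world z) of cell_center above 0.06 m and contact force between the fingers and cell_frosted above 1 N), for 0.2 s.
At the end, for the whole second after the job is handed in: The cell is held still in mid-air by the fingers on its frosted faces alone, both end windows within 8 mm sideways and 8 mm in height of the beam line, its centre within 25 mm of the middle between the heads, touching nothing of the gauge; bystanders within 20 mm of their places (x of window_a in the frame of beam_mid between -0.008 and 0.008 m and z of window_a in the frame of beam_mid between -0.008 and 0.008 m and x of window_b in the frame of beam_mid between -0.008 and 0.008 m and z of window_b in the frame of beam_mid between -0.008 and 0.008 m and y of cell_center in the frame of beam_mid between -0.025 and 0.025 m and contact force between the fingers and cell_frosted above 1 N and contact force between the fingers and cell_polished below 0.3 N and contact force between the fingers and cell_collars below 0.3 N and contact force between cell and gauge below 0.2 N and linear speed of cell below 0.03 m/s and distance of each of mould, cup, glaze_jar from where it was at the start of the episode below 0.02 m); the arm keeps its last pose, push and grip.
It fails at once if a finger touches a polished face (contact force between the fingers and cell_polished above 0.5 N).
It fails at once if the cell is lifted by its collars (height (world z) of cell_center above 0.045 m and contact force between the fingers and cell_collars above 0.5 N).
It fails at once if the gauge is knocked by the cell or the robot (contact force between any of cell, the fingers, the arm and gauge above 3 N).
It fails at once if a bystander is disturbed (distance of any of mould, cup, glaze_jar from where it was at the start of the episode above 0.02 m).
It also fails if it takes over 58 s, if anything falls off the work surface, if the arm or the gripper's body presses on something with over 40 N, if the wrist force passes 120 N, or if a joint passes its speed limit or range.

## Robot

A 7-joint arm with a two-finger parallel gripper is mounted at the origin on the work surface. World frame = base frame: x ahead of the robot, y to its left, z up, the work surface at z = 0. Lengths are in m, angles in rad, forces in N, time in s.
With the tool pointing down it reaches from about 0.35 to 0.9 m from the base axis. Payload 8.1 kg.
Tool frame: the origin (TCP) lies on the mounting face of the last link; the fingertips stand 178 mm ahead of it and the grasp point (between the pads) lies 159 mm ahead of it; z points along the fingers, y is the direction in which the jaws open and shut (so a half turn about z gives the same grasp; the last joint's range is limited). The gripper opens to 92 mm and grips with 3 to 60 N. Pads are 19 mm wide; open, the fingers measure 130 mm over their backs; the gripper's body (75 mm by 190 mm) begins 47 mm behind the grasp point.
Start: joints at [-1.42, 0.434, 0.025, 1.573, -0.012, 1.134, -0.075], TCP at [0.157, 0.605, 0.405] pointing down, gripper open.
Joint ranges: [-2.62, 2.62], [-0.44, 2.09], [-1.27, 1.32], [0.08, 2.57], [-1.32, 4.46], [0.12, 2], [-2.74, 2.74]. Speed limits (rad/s): [2.22, 2.22, 3.01, 3.01, 3.14, 3.14, 3.14].

## Interface

Orientations are given as a unit quaternion [x, y, z, w].
In Python, from workcell import env gives the robot as it stands. The module is installed in compiled form; this text tells all that it offers. Calls block until the motion is done:
- env.reach(position, orientation): joint-space move of the TCP to a pose.
- env.move_l(position, ori=None, vel=0.15, contact_N=None): straight line of the TCP; ori=None keeps the orientation; vel is the mean speed in m/s. With contact_N (N) it stops when the force on the tool has changed by that much, and returns True; else False.
- env.movej(angles): joint-space move.
- env.set_gripper(opening, grip_force=None): opening from 0.0 (shut) to 1.0 (fully open); grip_force is the grip in N (None keeps the last); returns when the fingers have stopped.
- env.dwell(seconds).
- env.ik(position, orientation): joint angles nearest the present ones, or None.
- env.read_state(): the state.
- env.snapshot(name): name is "scene" or "top" or "wrist"; returns the picture (384x512x3 uint8, blue, green, red); there is no depth.
- env.camera_params(name): a dict with "fx", "fy", "cx", "cy" (pixels), "cam_to_world" (4x4, takes a point from camera to world coordinates); the wrist camera has in their place "tool_from_camera" (4x4, takes a point from camera to tool coordinates, whose origin is the TCP and whose axes are the flange's). Camera axes: x right, y up, looking along -z (the intrinsics and any distortion apply to the point x, -y, -z); pixel columns grow to the right and rows downward; lengths in m; the calibration is good to about 2 mm. The wrist camera is an equidistant fisheye: a pixel r from the principal point sees the ray r / f radians off the axis. A picture is of the moment at which its call begins: read the wrist's pose just before it. camera_params takes no time and is no camera call.
A pose or a line that the arm cannot do raises env.IKError and nothing moves.
- env.job_done(): hands the job in, once; it reports no verdict.
Trained networks look in the newest picture that a camera, given by its name, has taken for a name from the list of things; names that differ only in an ending like _2 or _b are one class to them, and where a whole thing is asked for, a point or a joint stands for the part that bears it (a point fixed in the world has none). Each returns a list of dicts, best first, with "confidence" (0 to 1); they miss things now and then, are a little off and sometimes report something else, mostly with a low value. They report only what shows in the picture. A call takes as long as a camera call. They do not tell look-alikes from the thing itself.
- env.outline_of(query, camera): "mask" (384x512 bool, what is visible of it) and "location" ([column, row] in pixels, amid what is visible of it).
The state is a dict: "t": time; "qpos": joint angles; "qvel": joint speeds; "effort": joint torques, N m; "eef_pos": TCP position; "tcp_rot": TCP orientation; "ft_force": force on the tool from outside, world axes, zero at the start; "moment": the same for the moment, N m; "opening": opening from 0.0 (shut) to 1.0 (fully open).
Only numpy, scipy, OpenCV 4.12 (cv2) and the standard library are available. Lean on these libraries where they do the work, as an engineer would, in place of code of your own. Each camera call takes 0.05 s, during which the arm holds its last target.

## Working session

There is one attempt and no reset: what is moved stays moved. The work goes in short steps, each a Python script; the robot and the scene stay as the last script left them, time stands still between calls to the robot, and variables do not carry over. Pictures are saved under pics/ and viewed, and the job is handed in when it is done.

```bash
mkdir -p pics; ls; python3 - <<'E'
from workcell import env
import cv2,numpy as np
for c in ("scene","top","wrist"):
    im=env.snapshot(c); cv2.imwrite(f"pics/{c}0.png",im)
    p=env.camera_params(c); print(c,{k:np.round(np.array(v),4).tolist() for k,v in p.items()})
s=env.read_state(); print({k:np.round(np.array(v),3).tolist() for k,v in s.items()})
E
```

```text
pics
scene {'fx': 496.7749, 'fy': 496.7749, 'cx': 255.4588, 'cy': 195.8666, 'cam_to_world': [[0.6562, -0.4829, 0.5799, 1.1822], [0.7544, 0.4033, -0.5178, -0.4797], [0.0162, 0.7773, 0.6289, 0.8151], [0.0, 0.0, 0.0, 1.0]]}
top {'fx': 437.6021, 'fy': 437.6021, 'cx': 251.3046, 'cy': 199.1842, 'cam_to_world': [[-0.0081, 0.9834, -0.1812, 0.3588], [-1.0, -0.009, -0.0038, 0.0954], [-0.0054, 0.1811, 0.9834, 1.1676], [0.0, 0.0, 0.0, 1.0]]}
wrist {'fx': 297.3186, 'fy': 297.3186, 'cx': 256.4829, 'cy': 188.1618, 'tool_from_camera': [[-0.0008, 0.9642, 0.265, 0.0705], [1.0, 0.0008, 0.0003, 0.0009], [0.0001, 0.265, -0.9642, 0.0205], [0.0, 0.0, 0.0, 1.0]]}
{'t': 0.15, 'qpos': [-1.42, 0.435, 0.025, 1.574, -0.012, 1.134, -0.075], 'qvel': [-0.001, -0.003, 0.001, -0.002, 0.001, -0.001, -0.0], 'effort': [0.002, -66.825, 0.986, -31.469, -0.061, 0.039, 0.0], 'eef_pos': [0.157, 0.605, 0.404], 'tcp_rot': [0.127, 0.992, -0.001, -0.0], 'ft_force': [-0.612, -0.367, -0.233], 'moment': [0.02, 0.028, -0.04], 'opening': 1.001}
```

View pics/scene0.png

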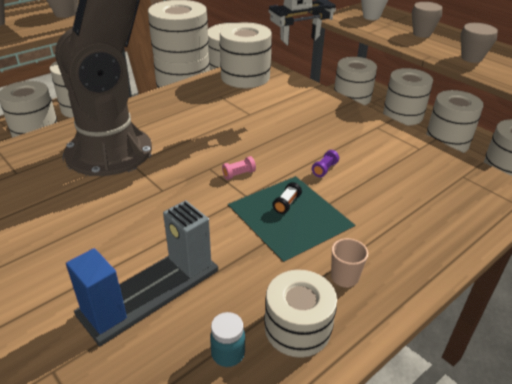

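View pics/top0.png

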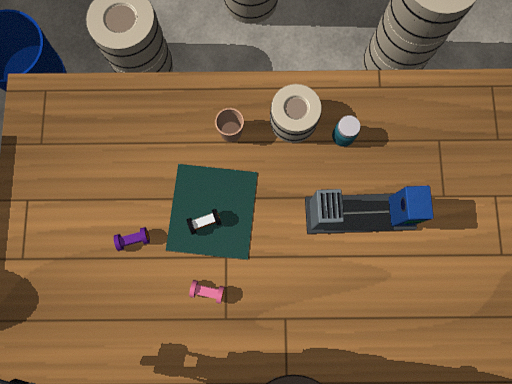

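View pics/wrist0.png

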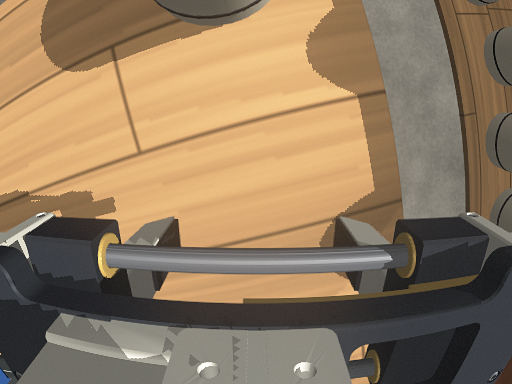

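```bash
cat > h.py <<'E'
import numpy as np,cv2
from workcell import env
from scipy.spatial.transform import Rotation as R
def ray(cam,px,st=None):
    p=env.camera_params(cam)
    x=(px[0]-p['cx'])/p['fx'];y=(px[1]-p['cy'])/p['fy']
    if cam=='wrist':
        r=np.hypot(x,y); d=np.array([x/r*np.sin(r),-y/r*np.sin(r),-np.cos(r)]) if r>1e-9 else np.array([0,0,-1.])
        T=np.eye(4);T[:3,:3]=R.from_quat(st['tcp_rot']).as_matrix();T[:3,3]=st['eef_pos'];M=T@np.array(p['tool_from_camera'])
    else:
        d=np.array([x,-y,-1.]);M=np.array(p['cam_to_world'])
    return M[:3,3],M[:3,:3]@d
def onz(cam,px,z,st=None):
    o,d=ray(cam,px,st); return o+d*(z-o[2])/d[2]
def proj(cam,P,st=None):
    p=env.camera_params(cam);P=np.atleast_2d(P)
    if cam=='wrist':
        T=np.eye(4);T[:3,:3]=R.from_quat(st['tcp_rot']).as_matrix();T[:3,3]=st['eef_pos'];M=T@np.array(p['tool_from_camera'])
    else: M=np.array(p['cam_to_world'])
    c=(P-M[:3,3])@M[:3,:3]
    x,y,z=c[:,0],-c[:,1],-c[:,2]
    if cam=='wrist':
        r=np.hypot(x,y);th=np.arctan2(r,z);u=x/r*th;v=y/r*th
    else:u=x/z;v=y/z
    return np.c_[p['cx']+p['fx']*u,p['cy']+p['fy']*v]
def down(a):
    "tool pointing down, tool y (jaw) along heading a"
    y=np.array([np.cos(a),np.sin(a),0]);z=np.array([0,0,-1.]);x=np.cross(y,z)
    return R.from_matrix(np.c_[x,y,z]).as_quat()
E
python3 - <<'E'
from h import *
for cam in("top","scene"):
    env.snapshot(cam)
    for q in("cell","cell_frosted","cell_collars","gauge","mat","mould","cup","glaze_jar"):
        for r in env.outline_of(q,cam):
            m=r['mask'];ys,xs=np.nonzero(m)
            print(cam,q,round(r['confidence'],2),np.round(r['location'],1),m.sum(),xs.min(),xs.max(),ys.min(),ys.max(),np.round(onz(cam,r['location'],0.025),3))
            np.save(f"m_{cam}_{q}_{int(r['location'][0])}.npy",m)
print(env.read_state()['t'])
im=env.snapshot("top")
cv2.imwrite("pics/topz.png",np.hstack([cv2.resize(im[160:270,160:265],None,fx=4,fy=4,interpolation=cv2.INTER_CUBIC)]))
cv2.imwrite("pics/topg.png",cv2.resize(im[170:250,295:445],None,fx=5,fy=5,interpolation=cv2.INTER_CUBIC))
E
```

```text
top cell 0.97 [132.7 235.8] 448 114 149 227 251 [0.475 0.411 0.025]
top cell 0.78 [208.7 290.7] 432 189 224 280 302 [0.332 0.211 0.025]
top cell 0.77 [203.5 221.7] 406 187 221 209 234 [0.51  0.226 0.025]
top cell 0.25 [368.3 208.7] 5047 305 433 185 233 [ 0.541 -0.209  0.025]
top cell_frosted 0.74 [205.  290.7] 195 195 217 286 297 [0.332 0.22  0.025]
top cell_frosted 0.64 [205.7 224.8] 190 193 214 214 228 [0.502 0.22  0.025]
top cell_frosted 0.64 [129.2 238.7] 165 120 140 233 244 [0.467 0.42  0.025]
top cell_collars 0.8 [141.  237.5] 242 113 149 227 250 [0.47  0.389 0.025]
top cell_collars 0.67 [195.6 223.9] 162 187 221 210 233 [0.505 0.247 0.025]
top cell_collars 0.58 [198.3 294. ] 162 189 222 281 302 [0.324 0.237 0.025]
top gauge 0.95 [367.8 209.6] 5064 304 433 186 234 [ 0.539 -0.207  0.025]
top mat 0.7 [216.3 210.6] 6874 166 258 164 259 [0.539 0.193 0.025]
top mould 0.97 [296.9 113.4] 2365 271 321 84 142 [ 0.808 -0.028  0.025]
top cup 0.95 [229.9 123.8] 751 216 242 107 141 [0.78  0.157 0.025]
top glaze_jar 0.87 [345.8 131.4] 641 332 360 116 145 [ 0.755 -0.16   0.025]
scene cell 0.8
[... 550 characters left out ...]
301 182 213 [0.525 0.199 0.025]
scene cell_collars 0.81 [231.3 167.6] 231 222 255 156 178 [0.319 0.201 0.025]
scene cell_collars 0.69 [320.  167.1] 263 312 338 150 175 [0.472 0.388 0.025]
scene gauge 0.75 [142.1 277.5] 9606 66 218 201 344 [ 0.506 -0.189  0.025]
scene gauge 0.33 [287.6 196.4] 131 281 296 187 199 [0.507 0.232 0.025]
scene mat 0.62 [291.5 219.3] 5256 229 354 176 260 [0.576 0.179 0.025]
scene mat 0.57 [286.7 197.1] 508 272 301 182 213 [0.508 0.228 0.025]
scene mould 0.88 [299.1 312.4] 5286 263 336 268 356 [ 0.783 -0.002  0.025]
scene cup 0.93 [347.6 259.1] 1395 331 367 237 285 [0.75  0.181 0.025]
scene glaze_jar 0.82 [224.6 340.4] 1612 210 244 312 366 [ 0.739 -0.153  0.025]
1.05
```

View pics/topz.png

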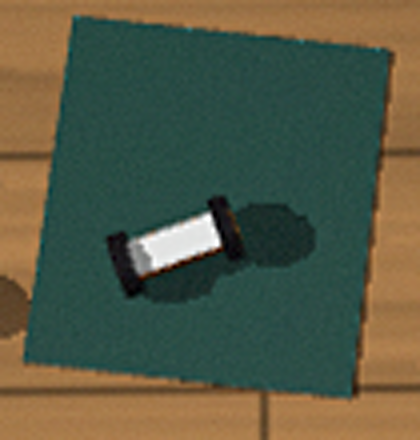

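View pics/topg.png

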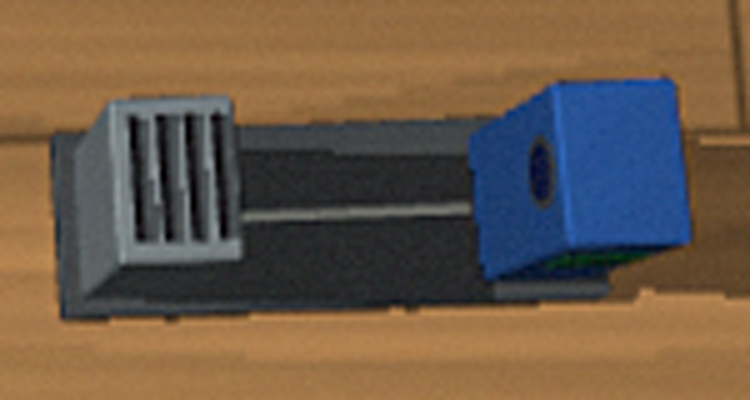

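```bash
python3 - <<'E'
from h import *
def t(n,p,a):
    q=env.ik(p,down(np.radians(a))); print(n,a,None if q is None else np.round(q,2))
for a in(110,-70): t('push',[0.465,0.21,0.19],a)
for a in(20,200): t('grasp',[0.54,0.24,0.19],a)
for a in(20,200): t('graspback',[0.475,0.216,0.19],a)
for a in(2,182): t('beam',[0.54,-0.2,0.29],a)
for a in(110,20,200,-70): t('view',[0.50,0.21,0.35],a)
E
```

```text
push 110 [-0.57  0.54  0.05  2.06 -0.05  0.54  1.44]
push -70 [-0.88  0.59  0.48  2.09 -0.49  0.58 -1.27]
grasp 20 [-0.76  0.65  0.36  1.88 -0.36  0.67  0.17]
grasp 200 [-0.28  0.66 -0.33  1.84  0.31  0.7   2.7 ]
graspback 20 [-0.78  0.57  0.34  2.05 -0.34  0.57  0.16]
graspback 200 [-0.3   0.58 -0.31  2.01  0.31  0.6   2.67]
beam 2 [-0.46  0.76  1.18  1.88 -0.81  1.08  1.09]
beam 182 [-0.45  0.75  1.15  1.88 -0.79  1.06 -2.07]
view 110 [-0.6   0.35  0.14  1.85 -0.06  0.94  1.48]
view 20 [-0.86  0.37  0.48  1.88 -0.21  0.94  0.07]
view 200 [ 0.23  0.58 -1.06  1.79  0.56  1.11  2.47]
view -70 [-1.    0.41  0.68  1.89 -0.31  0.96 -1.4 ]
```

```bash
python3 - <<'E'
from h import *
f=np.array([np.cos(np.radians(20)),np.sin(np.radians(20))])
c=np.array([0.507,0.228])-0.09*f
env.reach([*c,0.32],down(np.radians(-70)))
s=env.read_state(); im=env.snapshot("wrist"); np.savez("w1.npz",im=im,pos=s['eef_pos'],rot=s['tcp_rot'])
cv2.imwrite("pics/w1.png",im); print(s['t'],s['eef_pos'],s['ft_force'])
for q in("cell","cell_frosted","cell_collars"):
    for r in env.outline_of(q,"wrist"):
        print(q,r['confidence'],r['location'],r['mask'].sum(),onz("wrist",r['location'],0.025,s))
E
```

```text
2.9 [0.42241652 0.19817625 0.32008039] [-0.55135668 -1.29665077  0.20149261]
cell 0.96 [76.4, 77.7] 2573 [0.46657859 0.41276217 0.025     ]
cell 0.95 [256.9, 84.4] 3312 [0.51129532 0.23072717 0.025     ]
cell 0.69 [204.8, 241.6] 942 [0.34754988 0.22788877 0.025     ]
cell_frosted 0.91 [260.3, 85.2] 1659 [0.51166264 0.22757375 0.025     ]
cell_frosted 0.81 [71.4, 77.3] 798 [0.46557394 0.41952549 0.025     ]
cell_frosted 0.65 [197.3, 245.7] 151 [0.34004427 0.23397837 0.025     ]
cell_collars 0.91 [295.6, 86.3] 1449 [0.52228919 0.19710786 0.025     ]
cell_collars 0.78 [183.7, 242.8] 556 [0.33786172 0.24849216 0.025     ]
cell_collars 0.77 [90.3, 75.5] 1817 [0.47260675 0.39593576 0.025     ]
cell_collars 0.44 [491.8, 184.3] 3681 [ 0.52261286 -0.07029225  0.025     ]
```

View pics/w1.png

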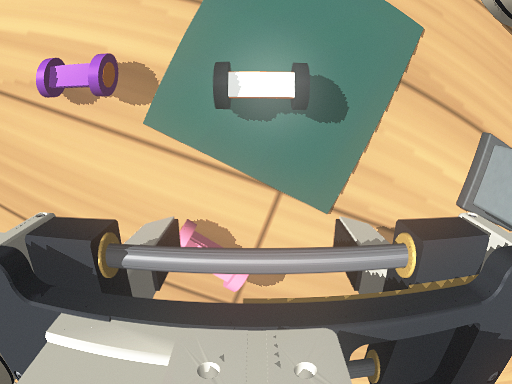

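```bash
cat >> h.py <<'E'
def facefit(mask,st,z,cam="wrist"):
    ys,xs=np.nonzero(mask)
    P=np.array([onz(cam,(x,y),z,st)[:2] for x,y in zip(xs,ys)])
    c,(w,h),an=cv2.minAreaRect((P*1000).astype(np.float32))
    b=cv2.boxPoints((c,(w,h),an)); e=b[1]-b[0]; e2=b[2]-b[1]
    l=e if np.linalg.norm(e)>np.linalg.norm(e2) else e2
    return np.array(c)/1000,P.mean(0),sorted((w,h)),np.degrees(np.arctan2(l[1],l[0]))%180
E
python3 - <<'E'
from h import *
s=env.read_state()
d=np.load("w1.npz");im=d['im']
m=np.zeros(im.shape[:2],bool);m[50:120,205:320]=im[50:120,205:320].min(2)>140
n,l,st,ce=cv2.connectedComponentsWithStats(m.astype(np.uint8));k=1+np.argmax(st[1:,4]);m=l==k
print(st[k],facefit(m,s,0.037))
d2=np.zeros_like(m);d2[50:115,205:315]=im[50:115,205:315].max(2)<60
print(np.argwhere(d2)[:, ::-1].min(0),np.argwhere(d2)[:, ::-1].max(0))
for a in(108,109,110,111,112):
  a=np.radians(a);u=np.array([np.cos(a),np.sin(a)]);v=np.array([u[1],-u[0]])
c,_,_,an=facefit(m,s,0.037)
a=np.radians(an);u=np.array([np.cos(a),np.sin(a),0]);v=np.array([u[1],-u[0],0]);C=np.array([*c,0.025])
o=cv2.resize(im,None,fx=1,fy=1).copy()
big=cv2.resize(im[40:130,200:330],None,fx=6,fy=6,interpolation=cv2.INTER_CUBIC)
for y in(-.041,-.029,.029,.041):
    t=np.linspace(0,2*np.pi,60)
    pts=C+y*u+.022*(np.cos(t)[:,None]*v+np.sin(t)[:,None]*np.array([0,0,1]))
    q=((proj("wrist",pts,s)-[200,40]+.5)*6).astype(int)
    cv2.polylines(big,[q],True,(0,255,255),1)
pts=[C+y*u+x*v+[0,0,.012] for x,y in((-.012,-.029),(.012,-.029),(.012,.029),(-.012,.029))]
cv2.polylines(big,[((proj("wrist",pts,s)-[200,40]+.5)*6).astype(int)],True,(0,0,255),1)
cv2.imwrite("pics/ov1.png",big)
E
```

```text
[ 228   71   67   27 1704] (array([0.51224438, 0.22672467]), array([0.51210757, 0.22688223]), [22.44782257080078, 57.84060287475586], np.float32(109.37001))
[217 108] [217 108]Traceback (most recent call last):
  File "<stdin>", line 11, in <module>
  File "h.py", line 32, in facefit
    P=np.array([onz(cam,(x,y),z,st)[:2] for x,y in zip(xs,ys)])
                ~~~^^^^^^^^^^^^^^^^
  File "h.py", line 14, in onz
    o,d=ray(cam,px,st); return o+d*(z-o[2])/d[2]
        ~~~^^^^^^^^^^^
  File "h.py", line 5, in ray
    p=env.camera_params(cam)
ValueError: time passes only in moves, steps and waits
```

```bash
python3 - <<'E'
s=open('h.py').read()
s=s.replace("env.camera_params(cam)","CP[cam]").replace("def ray","CP={k:env.camera_params(k) for k in('top','scene','wrist')}\ndef ray",1)
open('h.py','w').write(s)
E
python3 - <<'E'
from h import *
a=np.radians(109.4-90);f=np.array([np.cos(a),np.sin(a)]);c=np.array([.5122,.2267])
o=down(a-np.pi/2)
env.set_gripper(0.58)
P=lambda d,z:[*(c+d*f),z]
env.reach(P(-.060,.25),o)
env.move_l(P(-.060,.192),o,vel=.12)
env.move_l(P(-.038,.192),o,vel=.06)
s0=env.read_state()['ft_force']
env.move_l(P(.0015,.192),o,vel=.025)
env.dwell(.3)
s=env.read_state(); im=env.snapshot("wrist");cv2.imwrite("pics/w2.png",im)
print(s['t'],s['eef_pos'],s0,s['ft_force'])
E
```

```text
7.4917 [0.51359129 0.22720325 0.19202144] [-1.25569772  0.36666977 -0.13484092] [ 0.04125006  0.60648238 -0.6258379 ]
```

View pics/w2.png

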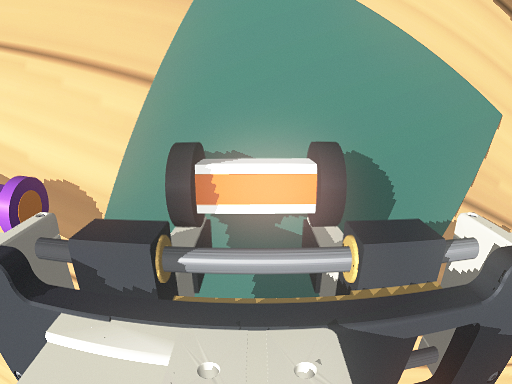

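```bash
python3 - <<'E'
from h import *
a=np.radians(19.4);f=np.array([np.cos(a),np.sin(a)]);c=np.array([.5122,.2267])
o=down(a-np.pi/2)
P=lambda d,z:[*(c+d*f),z]
env.move_l(P(-.02,.192),o,vel=.08)
env.move_l(P(-.03,.28),o,vel=.15)
env.set_gripper(1.0)
u=np.array([-f[1],f[0]])
c2=c+.034*f
env.reach([*(c2-.075*u),.30],down(a))
s=env.read_state(); im=env.snapshot("wrist"); np.savez("w3.npz",im=im,pos=s['eef_pos'],rot=s['tcp_rot']);cv2.imwrite("pics/w3.png",im)
print(s['t'],s['eef_pos'],s['qpos'])
for q in("cell","cell_polished"):
    for r in env.outline_of(q,"wrist"):
        print(q,r['confidence'],r['location'],r['mask'].sum(),onz("wrist",r['location'],0.037,s)); 
E
```

```text
10.7833 [0.56890535 0.16742466 0.29981956] [-0.51447703  0.48938362  0.19569093  1.7868274  -0.11939272  0.877369
  0.07264735]
cell 0.68 [55.7, 68.2] 2700 [0.34880305 0.2209486  0.037     ]
cell 0.55 [257.1, 105.2] 3981 [0.54415418 0.23819514 0.037     ]
cell_polished 0.87 [255.9, 101.3] 1227 [0.54219312 0.2408783  0.037     ]
cell_polished 0.82 [57.7, 69.8] 433 [0.35191256 0.21991552 0.037     ]
```

View pics/w3.png

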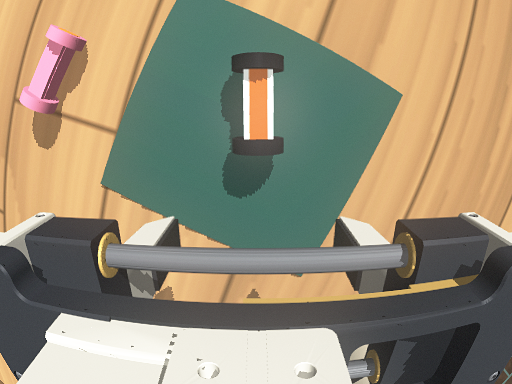

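```bash
python3 - <<'E'
from h import *
d=np.load("w3.npz");im=d['im'];s={'eef_pos':d['pos'],'tcp_rot':d['rot']}
cv2.imwrite("pics/w3z.png",cv2.resize(im[45:165,210:310],None,fx=5,fy=5,interpolation=cv2.INTER_CUBIC))
sub=im[45:165,210:310].astype(int);B=sub[:,:,0];Rr=sub[:,:,2]
am=np.zeros(im.shape[:2],bool);am[45:165,210:310]=(Rr-B>70)&(Rr>130)
wh=np.zeros_like(am);wh[45:165,210:310]=(sub.min(2)>140)
for n,m in(("amber",am),("white",wh),("both",am|wh)):
    m=cv2.morphologyEx(m.astype(np.uint8),cv2.MORPH_OPEN,np.ones((2,2)))
    nn,l,st,ce=cv2.connectedComponentsWithStats(m)
    for k in range(1,nn):
        if st[k,4]>60: print(n,st[k],[np.round(x,4) for x in facefit(l==k,s,.037)])
E
```

```text
amber [ 250   70   19   71 1263] [array([0.547 , 0.2386]), array([0.5469, 0.2386]), array([14.6452, 57.4066]), np.float32(109.5932)]
white [244  70   7  71 465] [array([0.538 , 0.2354]), array([0.538 , 0.2354]), array([ 4.8668, 57.3643]), np.float32(109.1231)]
white [268  70   7  71 482] [array([0.5562, 0.2419]), array([0.5564, 0.2413]), array([ 4.9097, 57.3914]), np.float32(109.576)]
both [ 244   70   31   71 2159] [array([0.547 , 0.2386]), array([0.5471, 0.2387]), array([24.366 , 57.4574]), np.float32(109.576)]
```

View pics/w3z.png

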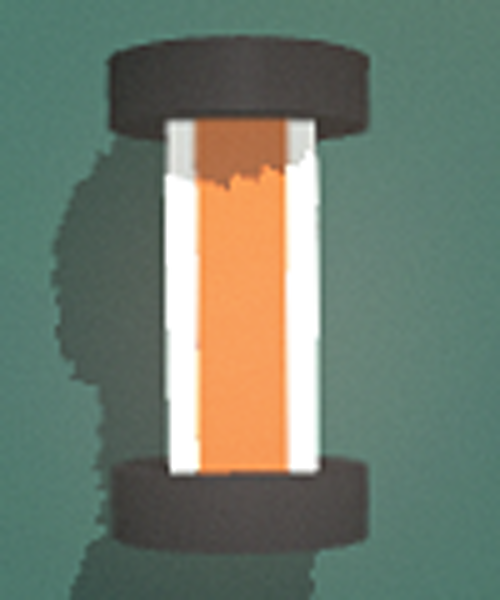

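```bash
ls m_*gauge*; cat > g.py <<'E'
from h import *
from scipy.optimize import minimize
BX=[(0,0,.1,.29,0,.018),(0,.105,.08,.06,.018,.16),(0,-.105,.08,.06,.018,.16)]
def pts(p):
    x,y,t=p;c,s=np.cos(t),np.sin(t);o=[]
    for bx,by,w,h,z0,z1 in BX:
        q=np.array([(bx+i*w/2,by+j*h/2,z) for i in(-1,1) for j in(-1,1) for z in(z0,z1)])
        o.append(np.c_[x+c*q[:,0]-s*q[:,1],y+s*q[:,0]+c*q[:,1],q[:,2]])
    return o
def sil(p,cam,S=4,st=None):
    m=np.zeros((384*S,512*S),np.uint8)
    for q in pts(p):
        h=cv2.convexHull(((proj(cam,q,st)+.5)*S*16).astype(np.float32)).astype(np.int32)
        cv2.fillConvexPoly(m,h,1,shift=4)
    return cv2.resize(m.astype(np.float32),(512,384),interpolation=cv2.INTER_AREA)
E
python3 - <<'E'
from g import *
import glob
M={'top':np.load(glob.glob('m_top_gauge_*')[0]).astype(np.float32),'scene':np.load('m_scene_gauge_142.npy').astype(np.float32)}
for cams in(['top'],['scene'],['top','scene']):
    f=lambda p:sum(np.abs(sil([p[0]/100,p[1]/100,p[2]/10],k)-M[k]).sum()/M[k].sum() for k in cams)
    best=min((minimize(f,[54+dx,-20,t],method='Nelder-Mead',options=dict(initial_simplex=np.array([54+dx,-20,t])+np.array([[0,0,0],[1,0,0],[0,1,0],[0,0,.5]]))) for dx in(-1,1) for t in(-.3,.3)),key=lambda r:r.fun)
    print(cams,best.x/[100,100,10],best.fun)
p=best.x/[100,100,10];np.save('g.npy',p)
im=cv2.imread('pics/top0.png');big=cv2.resize(im[160:250,290:450],None,fx=5,fy=5)
for q in pts(p):
    for i in range(8):
        for b in(1,2,4):
            if not i&b:
                A=((proj('top',q[[i,i|b]])-[290,160]+.5)*5).astype(int);cv2.line(big,tuple(map(int,A[0])),tuple(map(int,A[1])),(0,255,255),1)
cv2.imwrite('pics/gov.png',big)
E
```

```text
m_scene_gauge_142.npy
m_scene_gauge_287.npy
m_top_gauge_367.npy
['top'] [ 0.53143216 -0.1878846   0.03256564] 0.03903781622648239
['scene'] [ 0.52829065 -0.18831433  0.0214976 ] 0.06617608666419983
['top', 'scene'] [ 0.53106092 -0.18804754  0.02987838] 0.11353304982185364
```

View pics/gov.png

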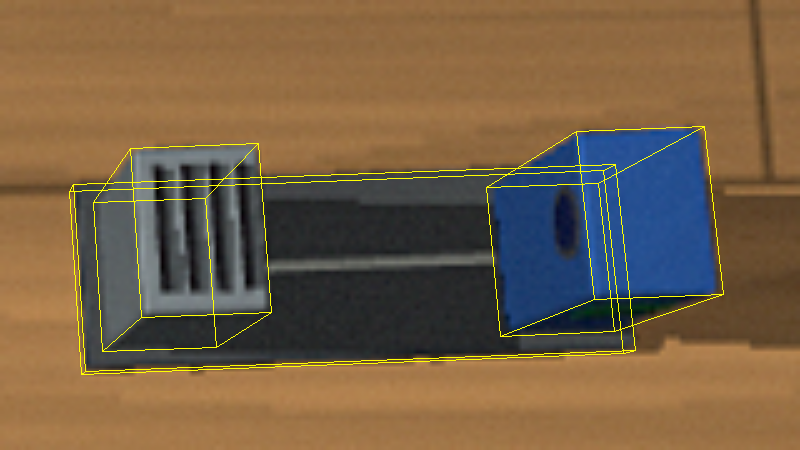

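```bash
python3 - <<'E'
from h import *
a=np.radians(19.5);o=down(a);c=[.5463,.2383]
env.reach([*c,.25],o)
s=env.read_state();print(s['t'],s['eef_pos'])
env.move_l([*c,.186],o,vel=.08)
env.set_gripper(0.0,grip_force=15)
env.dwell(.2)
s=env.read_state();print(s['t'],s['eef_pos'],s['opening'],s['opening']*92,s['ft_force'])
env.move_l([*c,.40],o,vel=.12)
s=env.read_state();print(s['t'],s['eef_pos'],s['opening'],s['ft_force'])
for k in("wrist","scene"): cv2.imwrite(f"pics/{k}4.png",env.snapshot(k))
E
```

```text
11.3833 [0.54539862 0.23973753 0.24909491]
13.6 [0.54598297 0.23820997 0.18583099] 0.2670077326138763 24.564711400476618 [-3.16579669 -0.12103582  1.22336941]
15.5333 [0.54613083 0.23828549 0.3992834 ] 0.25630023797734625 [-0.18267388  0.02682694 -7.44458523]
```

View pics/wrist4.png

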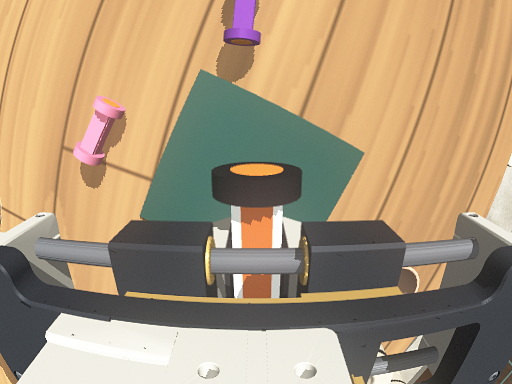

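View pics/scene4.png

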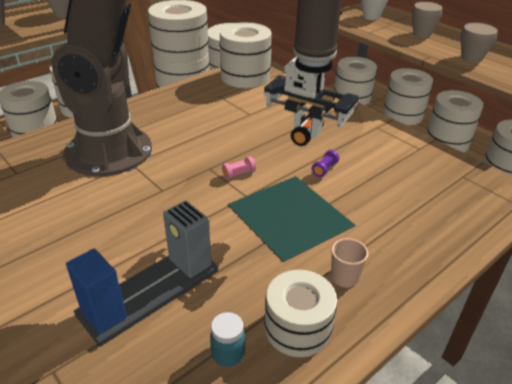

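```bash
python3 - <<'E'
from g import *
s=env.read_state();R0=R.from_quat(s['tcp_rot']).as_matrix()
for dz in(.157,.161,.165): print(dz,proj("wrist",np.array(s['eef_pos'])+R0@np.array([.041,0,dz]),s))
p=np.load('g.npy')
env.reach([p[0],p[1],.42],down(p[2]))
s=env.read_state(); im=env.snapshot("wrist");np.savez("w5.npz",im=im,pos=s['eef_pos'],rot=s['tcp_rot']);
big=im.copy()
for q in pts(p):
    for i in range(8):
        for b in(1,2,4):
            if not i&b:
                A=proj('wrist',np.linspace(q[i],q[i|b],20),s);cv2.polylines(big,[np.round(A).astype(int)],False,(0,255,255),1)
cv2.imwrite("pics/w5.png",cv2.resize(big,None,fx=1.5,fy=1.5)); print(s['t'],s['eef_pos'],s['ft_force'])
for r in env.outline_of("gauge","wrist"): print(r['confidence'],r['location'],r['mask'].sum())
cv2.imwrite("pics/s5.png",env.snapshot("scene"))
E
```

```text
0.157 [[254.29510012 173.76901177]]
0.161 [[254.35197592 171.96641775]]
0.165 [[254.40590118 170.25923096]]
17.2083 [ 0.53185509 -0.18616093  0.4197441 ] [ 0.21530928  1.44055807 -8.01668646]
0.83 [256.8, 94.5] 11120
0.16 [256.9, 199.8] 6909
```

View pics/w5.png

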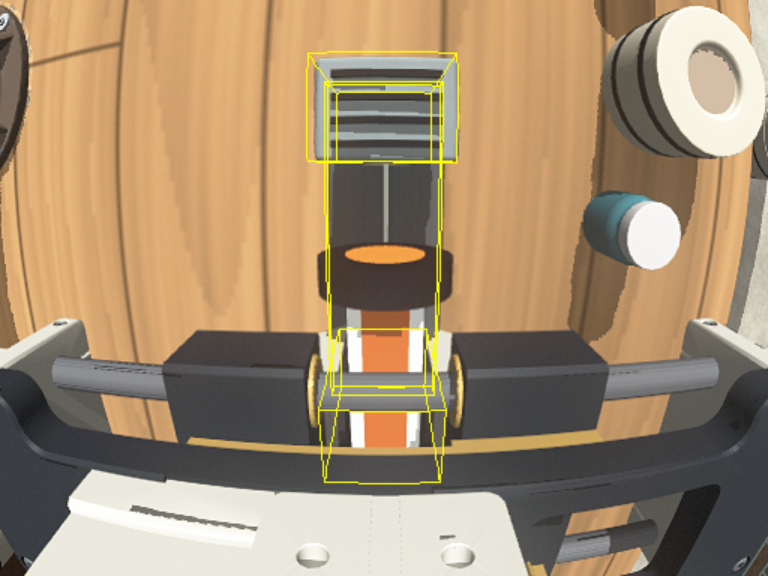

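View pics/s5.png

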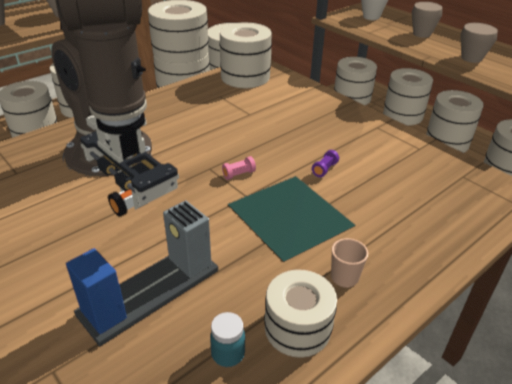

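```bash
python3 - <<'E'
from g import *
o=down(.029)
env.move_l([.5325,-.188,.42],o,vel=.1)
env.move_l([.5325,-.188,.291],o,vel=.07)
env.dwell(.5)
s=env.read_state();print(s['t'],s['eef_pos'],s['tcp_rot'],s['ft_force'],s['opening'],s['qpos'])
for k in("wrist","scene","top"): np.save(f"{k}6.npy",env.snapshot(k))
p=[.5325,-.188,.03]
def ov(k,p,cl):
    im=np.load(f"{k}6.npy");
    x0,y0,x1,y1={'wrist':(130,0,400,230),'scene':(50,100,250,350),'top':(290,150,450,260)}[k];S=3 if k!='top' else 5
    big=cv2.resize(im[y0:y1,x0:x1],None,fx=S,fy=S,interpolation=cv2.INTER_CUBIC)
    big=big[:600,:800]; raw=big.copy()
    for q in pts(p):
        for i in range(8):
            for b in(1,2,4):
                if not i&b: cv2.polylines(big,[np.round((proj(k,np.linspace(q[i],q[i|b],20),s)-[x0,y0]+.5)*S).astype(int)],False,(0,255,255),1)
    R0=R.from_quat(s['tcp_rot']).as_matrix();T=np.array(s['eef_pos'])
    for e in(-.041,.041):
        t=np.linspace(0,6.3,40);q=T+np.array([[e,.013*np.cos(v),.161+.013*np.sin(v)] for v in t])@R0.T
        cv2.polylines(big,[np.round((proj(k,q,s)-[x0,y0]+.5)*S).astype(int)],False,(0,255,0),1)
    cv2.imwrite(f"pics/{k}6.png",big);cv2.imwrite(f"pics/{k}6r.png",raw)
for k in("wrist","scene","top"): ov(k,p,None)
E
```

```text
20.1 [ 0.53250209 -0.18800393  0.29099254] [ 6.96768922e-01  7.17295664e-01 -1.57235776e-05  4.90523073e-06] [ 0.17972592 -0.38694867 -7.25380611] 0.25880188458256687 [-0.0531659   0.47796503  0.41458339  1.87937714 -0.25245438  0.83552018
  0.51973033]
```

View pics/wrist6.png

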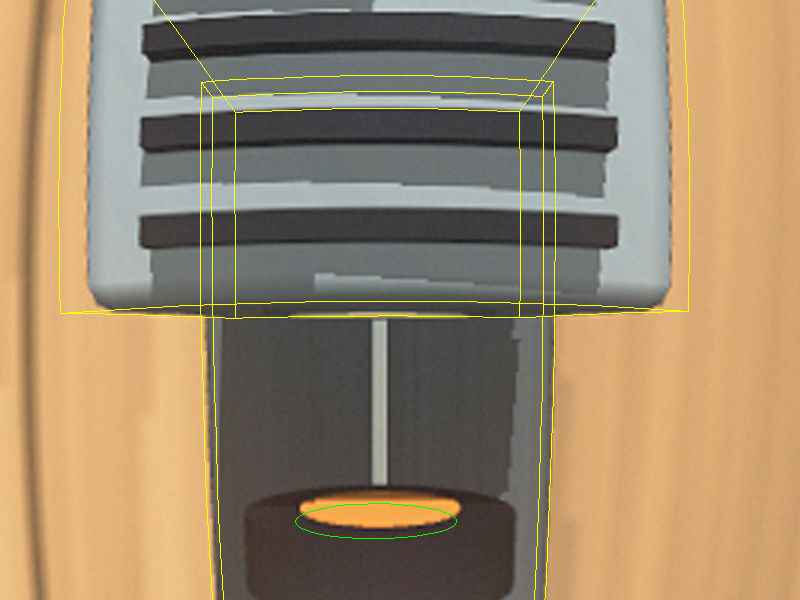

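View pics/scene6.png

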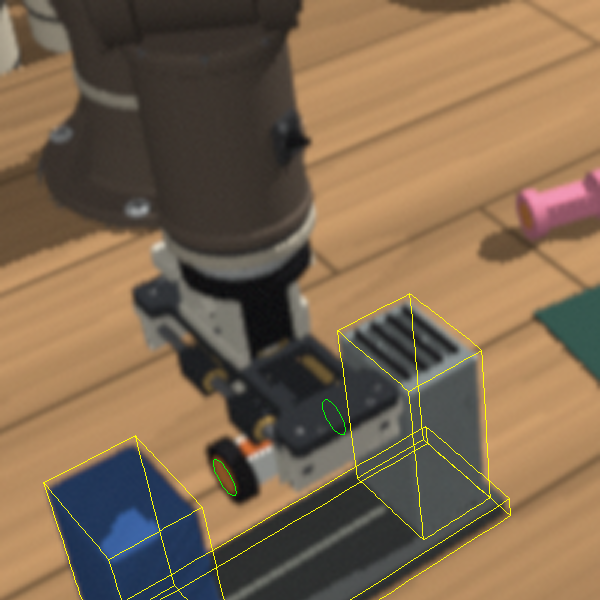

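View pics/top6.png

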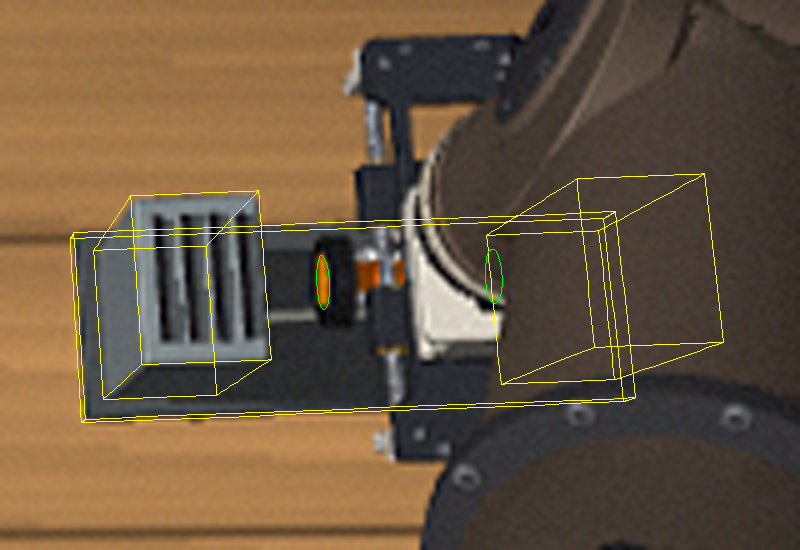

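```bash
python3 - <<'E'
from h import *
env.dwell(.5)
a=env.snapshot("wrist").astype(int);b=np.load("wrist6.npy").astype(int)
s=env.read_state();print(s['t'],s['eef_pos'],np.abs(s['qvel']).max(),np.abs(a-b)[140:215,200:310].mean())
env.job_done()
E
```

```text
20.8 [ 0.53250779 -0.18800977  0.29100861] 0.0009265957504948824 1.6694141414141415
the job is handed in; nothing more can be done
```

I handed the job in at 20.8 s with the prism held still in the gauge's light path. `job_done()` returns no verdict, so whether it passed is not confirmed.

**What I did**
- I pushed the prism by both collars about 36 mm along the mat. The amber face then lay on top and the frosted faces stood upright, an estimated 4° from exact.
- I gripped it from above by the frosted faces with 15 N and lifted it clear. I then lowered it between the heads at about (0.5325, -0.188), with its centre 130 mm up.

**Last checks**
- **Sideways:** in the wrist picture the near (lamp-side) window, the groove in the gauge base and the lamp head line up within about 1 mm.
- **Height:** both windows sit within about 2 mm of where the model puts them, against the 8 mm allowed. I judged window_b only in the scene picture and window_a in the wrist and top pictures.
- **Steadiness:** the last wrist pictures show no slip, and the arm was at rest.

**What disagreed**
- My gauge model drew the heads slightly larger and higher than they appear. I put this down to their rounded top edges and did not check it further.
- The two fixed cameras differed by 3 mm on the gauge's x position and about 0.6° on its heading. I settled x from the wrist picture.
- The wrist force read about 7 N downward while holding, more than the 1.5 N expected for 0.15 kg. I saw nothing else touching the arm or the prism, and I left the grip as it was.

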